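# Spring clip held open round the keepsake card

### The job

Finish the first-haircut keepsake tray: lay the wooden baby brush, bristles up, flat and lengthwise in the tray's long compartment, set down rather than dropped, and let go of it. Then pick up the blue spring clip by its two thumb levers, squeeze it wide open and bring it level to the card standing in the tray, so that its gaping jaws reach round the card's upright edge nearest the robot, about half-way up, one jaw clear of each face. Finish while holding it there, squeezed open and not touching the card, so that I can slip the envelope with the curl in; do not shift the tray or disturb the other things.

Things in the scene. Friction and masses are not known exactly. Their poses are not given: they have to be found in the camera images.
- brush_center (a point): Wooden baby brush, 160 mm long, lying on its flat back, white bristles up. This point: on the handle, mid-length, 7.5 mm above the underside. +x to the head, +z up. Head 42 mm wide, 14 thick, from +20 to +80 mm, bristles to 25 mm above the underside; handle 18 mm wide, 15 thick, from -80 to +20 mm (end knob 22 mm wide).
- tray: Beech keepsake tray, loose, 0.9 kg, 100 mm deep (x), 266 mm long (y), walls 5 mm thick, tops 22 mm up, floor 6 mm thick. Origin: centre of underside; at yaw 0 +x points away from the robot, +y to its left. From left to right: the long brush compartment, a small one with a round tin, and across the right end a 28 mm high block with the card standing in its slot.
- brush_bay (a point): Middle of the long compartment's floor (6 mm above the dresser), axes as the tray's: the compartment is 180 mm long along y and 90 mm wide along x, its walls 16 mm above this floor.
- card_edge (a point): Middle of the card's upright edge that faces the robot, 73 mm above the dresser, axes as the tray's. The stiff cream card with printed discs, fast in the tray, is 3 mm thick (y) and 90 mm wide: from this edge it runs to +x; it stands free from 45 mm below this point (top of the slotted block) to 45 mm above. The tray's front face is 5 mm nearer the robot than this edge.
- clip_grip (a point): Blue plastic spring clip, lying on its side, hinge pin upright, 30 mm high. This point: between the two splayed thumb levers, half-way up (15 mm), where to squeeze them. At rest +x points along the clip to its jaws, +z up; lever ends 8 mm behind this point, hinge 30 mm ahead, jaw tips 71.5 mm ahead. Axes are those of one half, which turns 0.25 rad from the middle plane when fully squeezed.
- clip_hinge (a point): Middle of the clip's hinge pin, half-way up (15 mm above the underside); axes as clip_grip. It stays on the clip's middle plane.
- clip_jaw_a (a point): Inner edge of the jaw tip of one half (on the +y side when shut), half-way up, 41.5 mm ahead of the hinge; axes as clip_grip.
- clip_jaw_b (a point): Inner edge of the jaw tip of the other half, half-way up; it meets clip_jaw_a when the clip is shut and stands about 21 mm from it when fully squeezed; turns with its own half.
- clip_opening (a joint): Angle between the clip's halves: 0 rad shut (the spring holds it shut), 0.5 rad fully squeezed open.
- clip: The same clip: two like halves on a steel coil spring, about 44 g, 80 mm long; origin on the hinge pin at the underside, axes as clip_grip. Levers at rest 46 mm over their ends, 27 mm near the hinge; fully squeezed parallel, 26 mm over their flat outer faces, against a stop. Squeezing takes about 3.5 N on each lever to begin, 10 N at the stop.
- brush: The same brush, about 60 g; origin on the underside, 7.5 mm below brush_center, same axes. It balances about 13 mm towards the head from there.
- tin: Round tin, 42 mm wide, 22 mm high, in the tray's small compartment; not to be disturbed. Origin: centre of its underside.
- cream_tube: Diaper cream tube standing on its cap, 130 mm high, 50 mm wide; bystander. Origin: centre of its underside.
- glass_bottle: Glass baby bottle, 60 mm wide, 153 mm high; bystander. Origin: centre of its underside.
- teether: Wooden teether ring, 70 mm across, 20 mm high; bystander. Origin: centre of its underside.
- monitor_camera: White baby monitor camera, round head on a foot, 70 mm wide, 118 mm high; bystander. Origin: centre of its underside.
There are look-alikes about, which are no part of the job. Leave any green or turquoise look-alike of the brush alone. What is shaped like the clip but orange is not meant.

How it is judged (in metres and radians):
On the way, in this order (a step that is already met when the one before it is completed fails the run):
1. the brush lies flat, lengthwise and released in the long compartment (z of brush in the frame of brush_bay below 0.004 m and x of brush in the frame of brush_bay between -0.032 and 0.032 m and y of brush in the frame of brush_bay between -0.02 and 0.02 m and angle between brush's own z axis and vertical below 0.1 rad and angle between the x axis of brush and the y axis of tray, either way round below 0.3 rad and contact force between the fingers and brush below 0.05 N), for 0.3 s.
2. the clip is held off the dresser, squeezed open (value of joint clip_opening above 0.35 rad and height (world z) of clip_hinge above 0.04 m and contact force between the fingers and clip above 3 N), for 0.2 s.
At the end, for the whole second after the job is handed in: Clip held by its levers (over 3 N), over 0.35 rad open, still, upright pin (0.3 rad), within 22 mm of half-way up the card, tips 5 mm past its near edge, 1 mm off each face, hinge 5 mm outside, touching only the fingers; brush flat, untouched, lengthwise (0.3 rad) in the long bay (z of brush in the frame of brush_bay below 0.004 m and x of brush in the frame of brush_bay between -0.032 and 0.032 m and y of brush in the frame of brush_bay between -0.02 and 0.02 m and angle between brush's own z axis and vertical below 0.1 rad and angle between the x axis of brush and the y axis of tray, either way round below 0.3 rad and contact force between the arm and brush below 0.05 N and value of joint clip_opening above 0.35 rad and contact force between the fingers and clip above 3 N and contact force between clip and tray below 0.1 N and x of each of clip_jaw_a, clip_jaw_b in the frame of card_edge above 0.005 m and x of clip_hinge in the frame of card_edge below -0.005 m and ((y of clip_jaw_a in the frame of card_edge below -0.0025 m and y of clip_jaw_b in the frame of card_edge above 0.0025 m) or (y of clip_jaw_a in the frame of card_edge above 0.0025 m and y of clip_jaw_b in the frame of card_edge below -0.0025 m)) and z of clip_hinge in the frame of card_edge between -0.022 and 0.022 m and (angle between clip_hinge's own z axis and vertical below 0.3 rad or angle between clip_hinge's own z axis and vertical above 2.84 rad) and linear speed of clip below 0.02 m/s); the arm keeps its last pose, push and grip.
It fails at once if the brush is let go more than 25 mm above the dresser, so that it drops (height (world z) of brush above 0.025 m and contact force between the fingers and brush below 0.02 N).
It fails at once if the clip is pressed or snapped on to the card or tray (over 4 N) (contact force between clip and tray above 4 N).
It fails at once if the tray is shifted more than 12 mm (distance of tray from where it was at the start of the episode above 0.012 m).
It fails at once if a bystander is disturbed (moved more than 15 mm) (distance of any of cream_tube, glass_bottle, teether, monitor_camera, tin from where it was at the start of the episode above 0.015 m).
It also fails if it takes over 56 s, if anything falls off the work surface, if the arm or the gripper's body presses on something with over 40 N, if the wrist force passes 120 N, or if a joint passes its speed limit or range.

### The arm

A 6-joint arm with a two-finger parallel gripper is mounted at the origin on the work surface. World frame = base frame: x ahead of the robot, y to its left, z up, the work surface at z = 0. Lengths are in mm, angles in rad, forces in N, time in s.
With the tool pointing down it reaches from about 275 to 1000 mm from the base axis. Payload 8.4 kg.
Tool frame: the origin (TCP) lies on the centre line of the jaws, within the pads' length; the fingertips stand 14 mm ahead of it and the grasp point (between the pads) lies 5 mm behind it; z points along the fingers, y is the line along which they close (so a half turn about z gives the same grasp; the last joint's range is limited). The gripper opens to 85 mm and grips with 20 to 120 N. Pads are 22 mm wide; open, the fingers measure 114 mm over their backs; the gripper's body (76 mm by 85 mm) begins 54 mm behind the grasp point. The pads swing forward as they close: fully open they stand 13 mm farther back than shut.
Start: joints at [-0.002, 0.353, 1.633, -0, 1.155, -0.002], TCP at [625.002, -0, 209.081] pointing down, gripper open.
Joint ranges: [-2.63, 2.63], [-0.92, 2.1], [0.06, 2.66], [-1.3, 4.44], [0, 2.69], [-3.02, 3.02]. Speed limits (rad/s): [2.22, 2.22, 2.79, 3.14, 3.14, 3.14].

### API

Orientations are given as [roll, pitch, yaw] about the fixed x, y, z axes, in that order (R = Rz(yaw) Ry(pitch) Rx(roll)).
In Python, from rig import r gives the robot as it stands.
- The arm moves only by the tool step_arm, never from a script. Its argument "plan" is text: rows parted by semicolons, each of 7 numbers parted by spaces: the turn, a rotation vector about the world's x, y, z in degrees, then the shift along the world's x, y, z in mm, then the closure in counts, from 0 (fully open) to 255 (shut). In form: rx ry rz x y z hand; .... A call has 1 to 8 rows; each row is the pose to reach, as a shift and turn from the pose commanded when the call began; what a row does not reach only later rows make up. A row lasts 1/10 s, in which the tool goes at most 50 mm and 8.59 degrees, less where a joint would pass 70% of its speed; a pose out of reach is approached as far as the arm can. A call with a gripper value outside its range is refused whole. The fingers move at their own pace and stop on an object; "force" is the grip in N (left out, the last holds). Time passes only in rows, so rows that repeat a pose let the fingers close. It gives the time, the measured TCP pose, the force, the opening and the grip force at its end, in the units of the state.
- r.sense(): the state, without advancing time (a new reading comes with each control period).
- r.grab_frame(name): name is "scene" or "side" or "wrist"; returns (picture, depth): 400x640x3 uint8, red, green, blue; 400x640 float32, mm along the optical axis (not along the pixel's ray), 0 where there is no reading.
- r.get_calibration(name): a dict with "K" (3x3 intrinsics, pixels), "world_from_camera" (4x4, takes a point from camera to world coordinates). Camera axes: x right, y down, z forward; pixel columns grow to the right and rows downward; lengths in mm; the calibration is good to about 2 mm. A picture is of the moment at which its call begins: read the wrist's pose just before it. get_calibration takes no time and is no camera call; for the wrist camera it gives the pose at the moment of the call.
- r.sign_off(): hands the job in; it is judged then, once.
The state is a dict: "clock": time; "qpos": joint angles; "qvel": joint speeds; "joint_efforts": joint torques, N m; "eef_pos": TCP position; "tcp_rot": TCP orientation; "contact_force": force on the tool from outside, world axes, zero at the start; "wrist_torque": the same for the moment, N m; "opening": opening from 0.0 (shut) to 1.0 (fully open); "grasp_force": force on a finger pad.
Only numpy, scipy, OpenCV 4.12 (cv2) and the standard library are available. Lean on these libraries where they do the work, as an engineer would, in place of code of your own. Each camera call takes 0.05 s, during which the arm holds its last target. There are 200 camera calls.

## Working session

There is one attempt and no reset: what is moved stays moved. The work goes in short steps, Python scripts to look and compute and a tool call to move; the robot and the scene stay as the last step left them, time stands still between calls to the robot, and variables do not carry over. Pictures are saved under pics/ and viewed, at most 10 in all, crops included, and the job is handed in when it is done.

Besides the shell and the picture viewer there is one more tool, called after "Call:" by a JSON object that holds its "method" and its "body". step_arm: Moves the arm, as the interface text tells. Its arguments: {"type":"object","properties":{"plan":{"type":"string"},"force":{"type":"number"}},"required":["plan"]}

```bash
mkdir -p pics; cat > h.py <<'E'
import numpy as np, cv2
from rig import r
def grab(n):
    c=r.get_calibration(n); p,d=r.grab_frame(n); return p,d,np.array(c["K"]),np.array(c["world_from_camera"])
def cloud(d,K,T):
    v,u=np.mgrid[:d.shape[0],:d.shape[1]]
    P=np.stack([(u-K[0,2])/K[0,0]*d,(v-K[1,2])/K[1,1]*d,d],-1)
    return P@T[:3,:3].T+T[:3,3]
def save(n,p): cv2.imwrite('pics/'+n,cv2.cvtColor(p,cv2.COLOR_RGB2BGR))
E
python3 - <<'E'
from h import *
for n in ("scene","side"):
    p,d,K,T=grab(n); save(n+'.png',p); np.savez('pics/'+n,p=p,d=d,K=K,T=T); print(n,K[0,0],T.round(2).tolist())
print(r.sense())
E
```

```text
scene 430.58096709127017 [[0.55, 0.66, -0.51, 1076.37], [0.83, -0.43, 0.35, -400.94], [0.02, -0.62, -0.79, 961.49], [0.0, 0.0, 0.0, 1.0]]
side 409.4641988225261 [[-0.98, -0.14, 0.14, 374.86], [-0.2, 0.73, -0.66, 723.12], [-0.01, -0.67, -0.74, 887.84], [0.0, 0.0, 0.0, 1.0]]
{'clock': 0.1, 'qpos': array([-2.38868405e-03,  3.53562268e-01,  1.63408302e+00, -1.78971657e-05,
        1.15521777e+00, -2.38651136e-03]), 'qvel': array([ 0.00091355, -0.00028269, -0.00354878, -0.00108663, -0.00121472,
        0.00061442]), 'joint_efforts': array([ 4.27485766e-04, -6.06356549e+01, -3.42817569e+01, -7.40920814e-05,
        3.91241178e-03, -4.99377973e-05]), 'eef_pos': array([6.24525431e+02, 2.23268637e-03, 2.08437211e+02]), 'tcp_rot': array([-3.14032221e+00,  1.33327357e-05,  1.57080140e+00]), 'contact_force': array([-0.42340744,  0.07799361, -0.30539194]), 'wrist_torque': array([-0.03266959, -0.00781846,  0.0118891 ]), 'grasp_force': 0.0, 'opening': 1.0038694455031034}
```

View pics/scene.png

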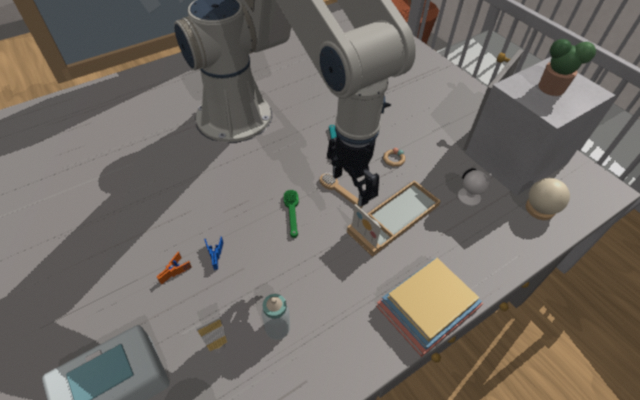

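View pics/side.png

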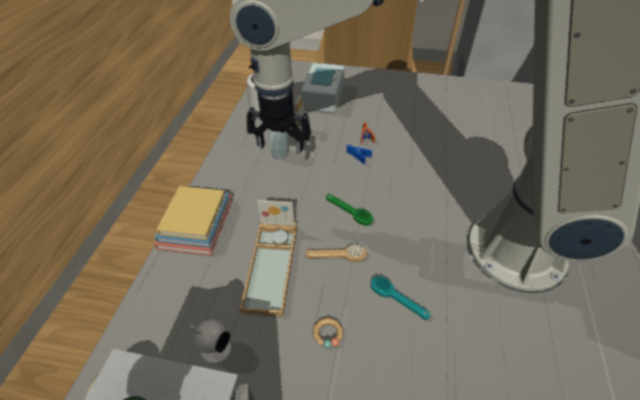

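Scene: brush head near (328,181) and handle to (360,200), tray around (392,215), card (368,222), blue clip (214,252). Side: brush from (308,254) to head (358,252), tray corners about (244,308)-(297,225), card (275,212), blue clip (358,153).

```bash
python3 - <<'E'
from h import *
for n in ("side","scene"):
    f=np.load(f'pics/{n}.npz'); p,d,K,T=[f[k] for k in 'pdKT']; W=cloud(d,K,T)
    hsv=cv2.cvtColor(p,cv2.COLOR_RGB2HSV); h,s,v=cv2.split(hsv)
    def rep(name,m,zmin=2,zmax=200):
        m=m&(d>0)&(W[...,2]>zmin)&(W[...,2]<zmax)
        nn,l,st,c=cv2.connectedComponentsWithStats(m.astype('u1'))
        for i in range(1,nn):
            if st[i,4]<25: continue
            q=W[l==i]; (cx,cy),(a,b),ang=cv2.minAreaRect(q[:,:2].astype('f4'))
            if st[i,0]>520: continue
            print(n,name,'px',c[i].round(),'n',st[i,4],'ctr',round(cx),round(cy),'size',round(a),round(b),round(ang),'z',np.percentile(q[:,2],[5,50,95]).round())
    rep('blue',(h>108)&(h<125)&(s>150)&(v>60))
    rep('orange/wood',(h>8)&(h<22)&(s>70)&(v>110),4,60)
    rep('any',(W[...,0]>200)&(W[...,0]<1100)&(abs(W[...,1])<600),12,170)
E
```

```text
side orange/wood px [66. 62.] n 2481 ctr 1715 -748 size 22 1111 0 z [ 7. 32. 57.]
side orange/wood px [454.  35.] n 47 ctr 148 -1141 size 25 14 75 z [ 7. 32. 58.]
side orange/wood px [325.  41.] n 25 ctr 705 -971 size 4 16 11 z [ 9. 34. 58.]
side orange/wood px [363.  42.] n 35 ctr 541 -987 size 27 17 45 z [ 9. 36. 56.]
side orange/wood px [378.  44.] n 260 ctr 471 -995 size 99 25 8 z [ 6. 32. 56.]
side orange/wood px [367. 130.] n 53 ctr 446 -393 size 37 79 15 z [ 7. 28. 32.]
side orange/wood px [209. 222.] n 116 ctr 803 85 size 158 45 78 z [41. 49. 59.]
side orange/wood px [164. 229.] n 54 ctr 907 158 size 29 64 62 z [51. 58. 60.]
side orange/wood px [273. 255.] n 855 ctr 620 180 size 100 266 7 z [ 8. 20. 28.]
side orange/wood px [335. 254.] n 425 ctr 464 113 size 153 34 9 z [ 6. 13. 17.]
side orange/wood px [327. 331.] n 395 ctr 446 324 size 66 63 3 z [ 7. 12. 18.]
side any px [252.  93.] n 277 ctr 874 -472 size 34 88 24 z [ 26.  76. 116.]
side any px [318.  94.] n 1366 ctr 638 -476 size 128 247 0 z [ 20.  81. 100.]
side any px [366. 132.] n 114 ctr 452 -390 size 45 80 19 z [16. 2
[... 1798 characters left out ...]
 43 24 z [12. 16. 24.]
scene any px [379. 223.] n 1435 ctr 600 176 size 147 269 6 z [ 14.  26. 111.]
scene any px [292. 209.] n 257 ctr 465 -48 size 39 154 68 z [12. 14. 24.]
scene any px [351. 196.] n 40 ctr 499 116 size 38 16 16 z [12. 13. 16.]
scene any px [215. 252.] n 220 ctr 461 -292 size 42 81 54 z [14. 26. 30.]
scene any px [173. 268.] n 323 ctr 451 -394 size 45 81 13 z [13. 25. 30.]
scene any px [430. 305.] n 5277 ctr 868 79 size 152 200 3 z [20. 57. 60.]
scene any px [276. 316.] n 1018 ctr 720 -250 size 54 58 12 z [ 25. 101. 138.]
scene any px [213. 334.] n 655 ctr 688 -382 size 49 23 86 z [ 36.  86. 128.]
scene any px [130. 366.] n 3940 ctr 643 -550 size 100 129 90 z [36. 83. 90.]
```

Call:
{"method": "step_arm", "body": {"plan": "0 0 -68 -160 112 0 0;0 0 -68 -160 112 0 0;0 0 -68 -160 112 0 0;0 0 -68 -160 112 0 0;0 0 -68 -160 112 0 0;0 0 -68 -160 112 0 0;0 0 -68 -160 112 0 0;0 0 -68 -160 112 0 0", "force": 25}}

```text
clock: 0.9
eef_pos: [464.7, 112.1, 208.9]
tcp_rot: [-3.142, 0.0, 0.378]
contact_force: [-0.3, 0.1, 0.7]
opening: 1.001
grasp_force: 0.0
```

Call:
{"method": "step_arm", "body": {"plan": "0 0 -12 0 0 0 0;0 0 -12 0 0 0 0;0 0 -12 0 0 0 0;0 0 -12 0 0 0 0"}}

```text
clock: 1.3
eef_pos: [464.8, 112.0, 208.9]
tcp_rot: [3.142, 0.0, 0.177]
contact_force: [0.1, -0.3, 0.4]
opening: 0.997
grasp_force: 0.0
```

```bash
python3 - <<'E'
from h import *
print(r.sense()['eef_pos'],r.sense()['tcp_rot'])
for n in ("wrist","side","scene"):
    p,d,K,T=grab(n); save(n+'2.png',p); np.savez('pics/'+n+'2',p=p,d=d,K=K,T=T)
    W=cloud(d,K,T);z=W[...,2]
    m=(d>0)&(z>5)&(z<30)&(abs(W[...,0]-465)<90)&(abs(W[...,1]-112)<45)
    q=W[m]; print(n,m.sum(),cv2.minAreaRect(q[:,:2].astype('f4')))
    m2=m&(z<17.5)&(W[...,0]>455)
    q=W[m2][:,:2]; L=cv2.fitLine(q.astype('f4'),cv2.DIST_L2,0,.01,.01).ravel(); print('handle',np.degrees(np.arctan2(L[1],L[0])),L[2:],np.percentile(W[m2][:,2],[50,95]))
    if n!='wrist':
        f=np.array([(620,180)]);c,s=np.cos(np.radians(7)),np.sin(np.radians(7))
        m=(d>0)&(z>17)&(z<120)&(abs((W[...,0]-620)*c+(W[...,1]-180)*s)<75)&(abs(-(W[...,0]-620)*s+(W[...,1]-180)*c)<150)
        print('tray',cv2.minAreaRect(W[m][:,:2].astype('f4')))
        m=m&(z>40)&(z<116); q=W[m]; L=cv2.fitLine(q[:,:2].astype('f4'),cv2.DIST_L2,0,.01,.01).ravel()
        t=(q[:,:2]-L[2:])@L[:2];print('card',np.degrees(np.arctan2(L[1],L[0])),L[2:],t.min(),t.max(),L[2:]+L[:2]*t.min(),q[:,2].max())
    m=(d>0)&(z>5)&(z<40)&(abs(W[...,0]-459)<50)&(abs(W[...,1]+291)<50)
    if m.sum()>50: print('clip',m.sum(),cv2.minAreaRect(W[m][:,:2].astype('f4')))
E
```

```text
[464.8225853  111.9646085  208.91359228] [3.14156771e+00 3.98100384e-04 1.76632207e-01]
wrist 2482 ((466.6865539550781, 111.42456817626953), (158.77191162109375, 41.970603942871094), 13.021080017089844)
handle 12.5276985 [501.4525  118.37606] [14.86218599 16.17884781]
clip 1671 ((462.85650634765625, -284.0459899902344), (46.355674743652344, 73.93228912353516), 66.92562866210938)
side 569 ((466.8374328613281, 98.56607055664062), (155.63536071777344, 61.741676330566406), 6.651581287384033)
handle 12.702825 [498.85327  120.996544] [13.41506692 16.28571305]
tray ((620.392822265625, 179.79234313964844), (100.69548797607422, 267.2469482421875), 6.583883285522461)
card 6.703299 [633.7499   61.08533] -44.694886925100526 45.576618888845935 [589.36052779  55.86818918] 115.8134705911882
clip 142 ((443.8390808105469, -274.8230895996094), (46.93440246582031, 40.327178955078125), 73.10784149169922)
scene 416 ((466.3510437011719, 113.8524169921875), (157.92959594726562, 43.410377502441406), 17.629711151123047)
handle 12.296076 [500.55515  115.483795] [12.1349682  15.14092702]
tray ((622.3740844726562, 178.30386352539062), (102.5218734741211, 268.3941955566406), 6.395237922668457)
card 6.600411 [637.68427  58.40909] -47.843871128401524 44.01665353970537 [590.15750493  52.9097085 ] 115.9361362918537
clip 249 ((465.9563293457031, -288.149658203125), (43.98056411743164, 82.32816314697266), 63.93389892578125)
```

Call:
{"method": "step_arm", "body": {"plan": "0 0 2.5 -4 -2 -50 100;0 0 2.5 -4 -2 -100 100;0 0 2.5 -4 -2 -140 100;0 0 2.5 -4 -2 -170 100;0 0 2.5 -4 -2 -185 100;0 0 2.5 -4 -2 -192 100;0 0 2.5 -4 -2 -192 100;0 0 2.5 -4 -2 -192 100"}}

```text
clock: 2.25
eef_pos: [461.7, 110.1, 17.8]
tcp_rot: [-3.142, -0.001, 0.218]
contact_force: [0.1, 0.1, -0.7]
opening: 0.607
grasp_force: 0.0
```

Call:
{"method": "step_arm", "body": {"plan": "0 0 0 0 0 0 255;0 0 0 0 0 0 255;0 0 0 0 0 0 255;0 0 0 0 0 0 255;0 0 0 0 0 0 255;0 0 0 0 0 0 255;0 0 0 0 0 0 255;0 0 0 0 0 0 255"}}

```text
clock: 3.05
eef_pos: [461.0, 110.0, 17.0]
tcp_rot: [-3.142, 0.0, 0.218]
contact_force: [0.6, -0.3, -0.7]
opening: 0.003
grasp_force: 0.0
```

```bash
python3 - <<'E'
from h import *
print(r.sense()['opening'])
p,d,K,T=grab('wrist'); save('w3.png',p)
p,d,K,T=grab('side'); save('s3.png',cv2.resize(p[180:330,250:450],None,fx=3,fy=3))
W=cloud(d,K,T);z=W[...,2]
m=(d>0)&(z>5)&(z<30)&(abs(W[...,0]-465)<110)&(abs(W[...,1]-112)<80)
print(cv2.minAreaRect(W[m][:,:2].astype('f4')))
E
```

```text
0.0031881404856580822
((464.7972717285156, 134.7200164794922), (111.63616943359375, 219.85890197753906), 89.77751922607422)
```

View pics/w3.png

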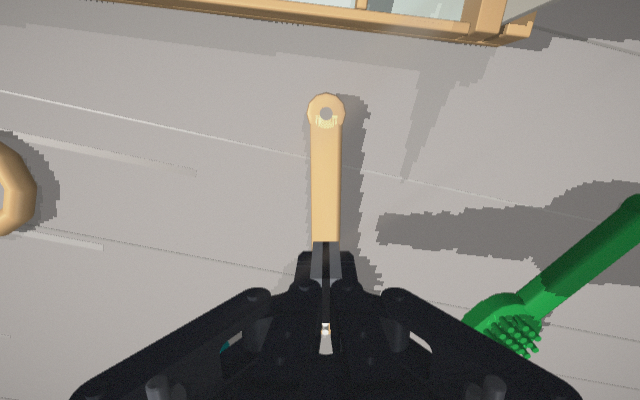

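View pics/s3.png

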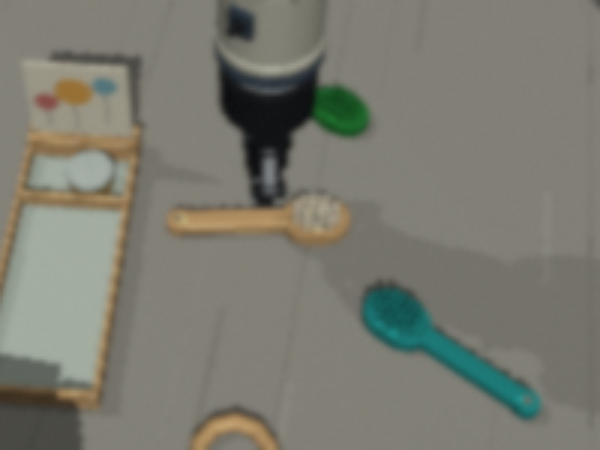

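Wrist: the shut fingertips at (325,258) end over the handle (handle runs (327,110)-(325,240)); side crop: the fingertips (268,195) end by the handle at (270,210), nothing held. I check the fingertip heights.

```bash
python3 - <<'E'
from h import *
p,d,K,T=grab('wrist'); W=cloud(d,K,T)
for v in (150,200,230,238,245,255,265,275,290): print(v,[W[v,u].round(1).tolist() for u in (315,327,338)],p[v,327])
for n in('side','scene'):
    p,d,K,T=grab(n); W=cloud(d,K,T)
    m=(d>0)&(abs(W[...,0]-461)<25)&(abs(W[...,1]-110)<25)&(W[...,2]>20)&(W[...,2]<80)
    q=W[m]; print(n,m.sum(), [(a,q[(q[:,2]>a)&(q[:,2]<a+8)].mean(0).round(1).tolist()) for a in range(20,76,8) if ((q[:,2]>a)&(q[:,2]<a+8)).any()])
    Q=np.linalg.inv(T)@np.array([461,110,3,1.]); print('tip pix',(K@Q[:3]/Q[2])[:2])
E
```

```text
150 [[512.8, 127.0, 15.1], [514.2, 120.4, 14.6], [515.5, 114.4, 14.6]] [231 200 148]
200 [[484.1, 120.9, 15.5], [485.5, 114.0, 15.0], [486.8, 107.6, 14.8]] [230 198 144]
230 [[465.5, 117.0, 16.0], [467.1, 109.9, 15.9], [467.9, 103.2, 14.6]] [230 197 143]
238 [[459.9, 115.8, 15.2], [461.0, 108.5, 14.2], [462.5, 101.9, 14.1]] [231 200 146]
245 [[472.0, 117.2, 48.2], [473.2, 111.4, 48.1], [475.1, 106.3, 49.7]] [46 42 41]
255 [[472.0, 116.9, 58.3], [473.2, 111.4, 58.2], [473.9, 106.3, 57.4]] [57 53 50]
265 [[472.2, 116.6, 67.4], [473.1, 111.5, 67.0], [474.3, 106.8, 67.3]] [38 34 34]
275 [[472.0, 116.3, 74.8], [473.2, 111.5, 75.0], [473.5, 106.9, 74.0]] [31 31 33]
290 [[472.4, 116.0, 85.5], [467.5, 110.2, 76.9], [474.4, 107.6, 85.7]] [40 36 45]
side 26 [(36, [467.5, 118.3, 42.1]), (44, [458.0, 120.2, 48.5]), (52, [459.1, 122.4, 55.1])]
tip pix [336.72494533 254.16249936]
scene 69 [(20, [436.5, 100.7, 22.6]), (36, [471.2, 108.6, 40.1]), (44, [469.6, 104.9, 47.7]), (52, [470.4, 104.4, 55.5]), (60, [471.9, 105.8, 63.0]), (68, [472.6, 107.7, 71.8])]
tip pix [340.15084755 190.18677026]
```

```bash
python3 - <<'E'
from h import *
for n in ('side','scene','side2','scene2'):
    f=np.load(f'pics/{n}.npz'); p,d,K,T=[f[k] for k in 'pdKT']; W=cloud(d,K,T)
    c=(625,0) if '2' not in n else (465,112)
    m=(d>0)&(abs(W[...,0]-c[0])<90)&(abs(W[...,1]-c[1])<90)&(W[...,2]>130)&(W[...,2]<290)
    q=W[m]; print(n,m.sum(),np.sort(q[:,2])[[0,3,10,20]].round(),q[np.argsort(q[:,2])[:8]].round().tolist())
p,d,K,T=grab('scene');W=cloud(d,K,T)
save('s4.png',cv2.resize(p[130:220,290:400],None,fx=5,fy=5))
print(p.shape,r.sense()['qpos'],T[:3,3]); c=r.get_calibration('wrist'); print(np.array(c['world_from_camera']).round(2))
E
```

```text
side 221 [242. 246. 248. 252.] [[669.0, -4.0, 242.0], [668.0, 6.0, 244.0], [576.0, 7.0, 244.0], [576.0, 6.0, 246.0], [667.0, -10.0, 246.0], [674.0, 10.0, 246.0], [666.0, -6.0, 246.0], [671.0, 10.0, 247.0]]
scene 240 [241. 244. 246. 248.] [[582.0, 8.0, 241.0], [583.0, -4.0, 243.0], [582.0, 11.0, 243.0], [584.0, -10.0, 244.0], [582.0, -1.0, 244.0], [584.0, 1.0, 244.0], [675.0, -7.0, 244.0], [581.0, -8.0, 245.0]]
side2 73 [245. 247. 253. 256.] [[464.0, 161.0, 245.0], [449.0, 159.0, 246.0], [447.0, 159.0, 246.0], [465.0, 163.0, 247.0], [466.0, 161.0, 248.0], [464.0, 161.0, 249.0], [447.0, 159.0, 249.0], [466.0, 161.0, 251.0]]
scene2 235 [242. 244. 246. 249.] [[464.0, 156.0, 242.0], [461.0, 156.0, 243.0], [457.0, 156.0, 243.0], [452.0, 153.0, 244.0], [460.0, 153.0, 244.0], [481.0, 65.0, 245.0], [484.0, 69.0, 245.0], [454.0, 154.0, 246.0]]
(400, 640, 3) [2.31087117e-01 4.12300579e-01 2.09390240e+00 3.66142578e-05
 6.35509092e-01 1.58366023e+00] [1076.36872676 -400.93781812  961.49232949]
[[ 2.2000e-01 -9.3000e-01 -3.0000e-01  5.3977e+02]
 [-9.8000e-01 -2.1000e-01 -7.0000e-02  1.2692e+02]
 [-0.0000e+00  3.1000e-01 -9.5000e-01  1.8210e+02]
 [ 0.0000e+00  0.0000e+00  0.0000e+00  1.0000e+00]]
```

View pics/s4.png

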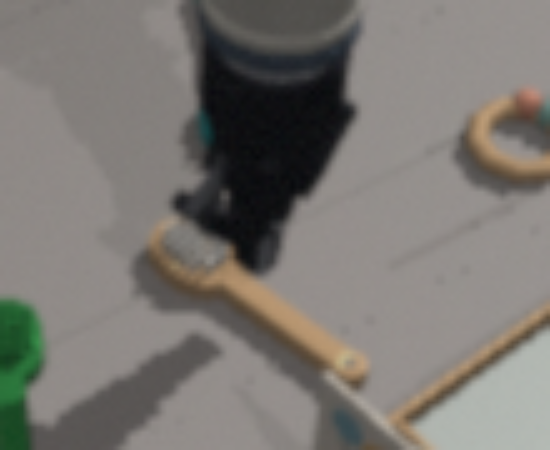

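Scene crop: shut fingertips (265,250) hover above the handle. All cameras agree the real fingertips are ~34 mm higher than the reported TCP implies (no sideways offset), so I correct heights by that amount.

Call:
{"method": "step_arm", "body": {"plan": "0 0 0 0 0 0 100;0 0 0 0 0 0 100;0 0 0 0 0 0 100;0 0 0 0 0 0 100;0 0 0 0 0 -10 100;0 0 0 0 0 -20 100;0 0 0 0 0 -28 100;0 0 0 0 0 -28 100"}}

```text
clock: 4.15
eef_pos: [459.8, 109.7, -12.5]
tcp_rot: [3.142, 0.003, 0.218]
contact_force: [-0.4, 0.0, -0.6]
opening: 0.605
grasp_force: 0.0
```

Call:
{"method": "step_arm", "body": {"plan": "0 0 0 0 0 -3 100;0 0 0 0 0 -6 100;0 0 0 0 0 -6 100;0 0 0 0 0 -6 255;0 0 0 0 0 -6 255;0 0 0 0 0 -6 255;0 0 0 0 0 -6 255;0 0 0 0 0 -6 255"}}

```text
clock: 4.95
eef_pos: [461.2, 110.1, -16.6]
tcp_rot: [-3.142, -0.0, 0.218]
contact_force: [-0.4, 0.2, 5.4]
opening: 0.204
grasp_force: 25.7
```

Call:
{"method": "step_arm", "body": {"plan": "0 0 0 0 0 10 255;0 0 0 0 0 40 255;0 0 0 0 0 80 255;0 0 8 30 20 80 255;0 0 16 60 40 80 255;0 0 24 90 60 80 255;0 0 32 120 80 80 255;0 0 40 150 95 80 255"}}

```text
clock: 5.75
eef_pos: [612.0, 206.2, 63.7]
tcp_rot: [3.142, -0.0, 0.923]
contact_force: [-0.4, 0.0, 0.2]
opening: 0.199
grasp_force: 25.0
```

Call:
{"method": "step_arm", "body": {"plan": "0 0 8 6 6 0 255;0 0 16 6 6 0 255;0 0 24 6 6 0 255;0 0 32 6 6 0 255;0 0 40 6 6 0 255;0 0 44 6 6 0 255;0 0 44 6 6 0 255;0 0 44 6 6 0 255"}}

```text
clock: 6.55
eef_pos: [616.9, 211.0, 63.4]
tcp_rot: [3.142, -0.0, 1.682]
contact_force: [-0.1, 0.7, -0.0]
opening: 0.198
grasp_force: 25.0
```

```bash
python3 - <<'E'
from h import *
s=r.sense();print(s['eef_pos'],s['tcp_rot'],s['opening'],s['grasp_force'])
for n in('side','scene','wrist'):
    p,d,K,T=grab(n); W=cloud(d,K,T);z=W[...,2]
    h,sa,v=cv2.split(cv2.cvtColor(p,cv2.COLOR_RGB2HSV))
    m=(d>0)&(h>8)&(h<24)&(sa>60)&(v>90)&(z>55)&(z<115)&(abs(W[...,0]-617)<80)&(abs(W[...,1]-215)<110)
    q=W[m]
    if len(q)>20: print(n,len(q),np.percentile(q[:,2],[5,50,95]).round(),cv2.minAreaRect(q[:,:2].astype('f4')), 'by y', [(y,q[abs(q[:,1]-y)<10][:,[0,2]].mean(0).round(1).tolist()) for y in range(140,300,20) if (abs(q[:,1]-y)<10).sum()>4])
    if n=='wrist': save('w5.png',p)
E
```

```text
[616.9223584  210.97143366  63.38773256] [ 3.14158920e+00 -8.24364900e-06  1.68195679e+00] 0.19774568781559648 25.01088559627533
side 317 [86. 93. 96.] ((619.1668090820312, 224.21397399902344), (37.4505500793457, 140.8103790283203), 1.9447423219680786) by y [(180, [629.3, 93.4]), (200, [620.9, 94.0]), (220, [615.4, 94.4]), (240, [612.1, 92.3]), (260, [609.0, 92.9]), (280, [607.4, 93.2])]
scene 186 [88. 92. 96.] ((626.5746459960938, 206.7117156982422), (143.92909240722656, 40.96250534057617), 87.88642883300781) by y [(140, [625.9, 90.7]), (160, [636.9, 92.0]), (180, [636.2, 91.5]), (200, [618.5, 92.9]), (220, [612.1, 95.6]), (260, [615.7, 93.2]), (280, [611.7, 91.9])]
wrist 8164 [93. 95. 96.] ((616.9601440429688, 223.6595458984375), (21.987751007080078, 140.90121459960938), 6.061882972717285) by y [(160, [622.0, 93.9]), (180, [621.1, 94.0]), (200, [619.3, 94.8]), (220, [616.9, 94.8]), (240, [614.7, 94.8]), (260, [612.5, 94.8]), (280, [610.2, 94.8])]
```

Call:
{"method": "step_arm", "body": {"plan": "0 0 0 0 0 -30 255;0 0 0 0 0 -50 255;0 0 0 0 0 -62 255;0 0 0 0 0 -69 255;0 0 0 0 0 -72 255;0 0 0 0 0 -73 255;0 0 0 0 0 -73 255;0 0 0 0 0 -73 255"}}

```text
clock: 7.5
eef_pos: [617.5, 211.2, -9.1]
tcp_rot: [3.14, -0.0, 1.684]
contact_force: [0.1, -0.1, -0.6]
opening: 0.202
grasp_force: 25.0
```

Call:
{"method": "step_arm", "body": {"plan": "0 0 0 0 0 0 160;0 0 0 0 0 0 140;0 0 0 0 0 0 140;0 0 0 0 0 0 140;0 0 0 0 0 0 140"}}

```text
clock: 8.0
eef_pos: [617.0, 211.0, -9.9]
tcp_rot: [-3.142, 0.0, 1.684]
contact_force: [0.1, -0.4, 0.1]
opening: 0.447
grasp_force: 0.0
```

Call:
{"method": "step_arm", "body": {"plan": "0 0 0 0 0 10 140;0 0 0 0 0 40 140;0 0 0 0 0 90 140;0 0 0 0 0 120 140;0 0 0 0 0 120 140;0 0 0 0 0 120 140"}}

```text
clock: 8.6
eef_pos: [617.4, 211.1, 111.3]
tcp_rot: [3.14, -0.0, 1.684]
contact_force: [0.5, -0.3, -0.9]
opening: 0.45
grasp_force: 0.0
```

```bash
python3 - <<'E'
from h import *
s=r.sense();print(s['eef_pos'],s['opening'])
for n in('side','scene','wrist'):
    p,d,K,T=grab(n); W=cloud(d,K,T);z=W[...,2]
    m=(d>0)&(z>14)&(z<40)&(abs(W[...,0]-617)<38)&(abs(W[...,1]-217)<84)
    q=W[m]; print(n,len(q),np.percentile(q[:,2],[5,50,95]).round(),cv2.minAreaRect(q[:,:2].astype('f4')))
    a=np.radians(6.6)
    if n!='wrist':
        m=(d>0)&(z>17)&(z<120)&(abs((W[...,0]-620)*np.cos(a)+(W[...,1]-180)*np.sin(a))<65)&(abs(-(W[...,0]-620)*np.sin(a)+(W[...,1]-180)*np.cos(a))<140)
        print('tray',cv2.minAreaRect(W[m][:,:2].astype('f4')))
    else: save('w6.png',p)
E
```

```text
[617.4217128  211.13331076 111.31170765] 0.45009217680590513
side 576 [16. 20. 30.] ((628.1617431640625, 218.911865234375), (55.88353729248047, 163.069580078125), 1.1019482612609863)
tray ((620.48046875, 180.175048828125), (100.32470703125, 266.8730773925781), 6.54658317565918)
scene 444 [15. 19. 29.] ((616.317626953125, 217.88174438476562), (170.24356079101562, 67.93310546875), 86.59294891357422)
tray ((622.6472778320312, 177.57601928710938), (102.10003662109375, 269.3515319824219), 6.457732200622559)
wrist 4684 [19. 21. 31.] ((628.49951171875, 218.34906005859375), (54.9763069152832, 164.5836181640625), 0.7656955718994141)
```

Call:
{"method": "step_arm", "body": {"plan": "0 0 0 0 0 45 60;0 0 0 -5 -10 80 0;0 0 8 -20 -60 80 0;0 0 16 -40 -108 80 0;0 0 24 -58 -154 80 0;0 0 32 -76 -200 80 0;0 0 40 -94 -246 80 0;0 0 47 -112 -292 80 0"}}

```text
clock: 9.55
eef_pos: [504.9, -78.5, 188.9]
tcp_rot: [-3.141, -0.002, 2.51]
contact_force: [0.5, -0.8, 0.4]
opening: 1.001
grasp_force: 0.0
```

Call:
{"method": "step_arm", "body": {"plan": "0 0 0 -18 -46 0 0;0 0 0 -36 -92 0 0;0 0 0 -54 -138 0 0;0 0 0 -65 -180 0 0;0 0 0 -65 -189 0 0;0 0 0 -65 -189 0 0;0 0 0 -65 -189 0 0"}}

```text
clock: 10.25
eef_pos: [441.3, -265.2, 189.2]
tcp_rot: [3.141, -0.002, 2.504]
contact_force: [-0.3, 0.2, -0.3]
opening: 1.0
grasp_force: 0.0
```

```bash
python3 - <<'E'
from h import *
s=r.sense();print(s['eef_pos'],s['tcp_rot'],s['opening'])
p,d,K,T=grab('wrist'); np.savez('pics/w7',p=p,d=d,K=K,T=T);W=cloud(d,K,T);z=W[...,2]
h,sa,v=cv2.split(cv2.cvtColor(p,cv2.COLOR_RGB2HSV))
m=(d>0)&(z>5)&(z<40)&(abs(W[...,0]-459)<70)&(abs(W[...,1]+291)<58)
q=W[m]; print(len(q),cv2.minAreaRect(q[:,:2].astype('f4')),np.percentile(q[:,2],[5,50,95]))
t=W[m&(z>25)]; print(cv2.minAreaRect(t[:,:2].astype('f4')))
im=p.copy(); im[m]=im[m]//2+np.array([0,100,0],'u1'); save('w7.png',im)
E
```

```text
[ 441.25357398 -265.21100443  189.2178952 ] [ 3.14133633e+00 -1.96866829e-03  2.50387533e+00] 0.9999434958726242
1061 ((464.4419250488281, -285.9808654785156), (45.37731170654297, 79.88775634765625), 66.9587631225586) [ 8.81776279 29.14291878 31.04069727]
((457.98211669921875, -291.428955078125), (43.88578414916992, 81.95484161376953), 54.44607162475586)
```

View pics/w7.png

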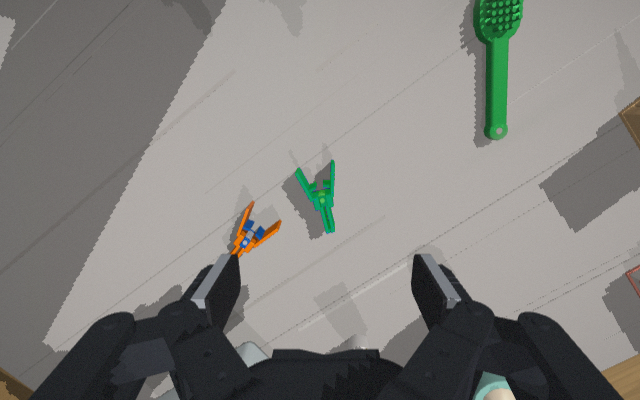

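Wrist: blue clip (tinted green) at (318,195), levers up at (300,172)/(333,163), jaws down at (330,232); orange clip at (252,235).

```bash
python3 - <<'E'
from h import *
f=np.load('pics/w7.npz'); p,d,K,T=[f[k] for k in 'pdKT']; W=cloud(d,K,T);z=W[...,2]
m=(d>0)&(z>25)&(z<40)&(abs(W[...,0]-459)<70)&(abs(W[...,1]+291)<58)
m=cv2.morphologyEx(m.astype('u1'),cv2.MORPH_OPEN,np.ones((2,2)))>0
def pt(u,v,h=30):
    R=T[:3,:3]@np.array([(u-K[0,2])/K[0,0],(v-K[1,2])/K[1,1],1]); return (T[:3,3]+R*(h-T[2,3])/R[2])[:2]
for u,v in((300,172),(333,163),(330,232),(321,197)): print(u,v,pt(u,v).round(1),W[v,u].round(1))
v,u=np.nonzero(m); q=np.array([pt(a,b) for a,b in zip(u,v)]).astype('f4')
rc=cv2.minAreaRect(q); print(rc)
c=np.array(rc[0])
for deg in (-40,-36,-32,-28,-24,-20):
    a=np.radians(deg); X=(q-c)@[np.cos(a),np.sin(a)]; Y=(q-c)@[-np.sin(a),np.cos(a)]
    print(deg,[(x,Y[abs(X-x)<5].min().round(1),Y[abs(X-x)<5].max().round(1)) for x in range(-35,41,10) if (abs(X-x)<5).sum()>2])
E
```

```text
300 172 [ 422.4 -285.5] [ 424.4 -288.6   15.2]
333 163 [ 436.  -250.1] [ 437.  -250.7   24.7]
330 232 [ 500.9 -301.8] [ 5.123e+02 -3.096e+02 -3.000e-01]
321 197 [ 459.6 -284.3] [ 459.9 -284.5   29.1]
((459.5074462890625, -291.32330322265625), (43.49998092651367, 81.95884704589844), 54.04426574707031)
-40 [(-35, np.float64(-23.8), np.float64(19.6)), (-25, np.float64(-23.8), np.float64(20.0)), (-15, np.float64(-17.9), np.float64(19.9)), (-5, np.float64(-11.8), np.float64(20.3)), (5, np.float64(-5.7), np.float64(20.0)), (15, np.float64(0.5), np.float64(19.7)), (25, np.float64(9.3), np.float64(22.7)), (35, np.float64(12.2), np.float64(24.5))]
-36 [(-35, np.float64(-21.7), np.float64(21.7)), (-25, np.float64(-21.8), np.float64(21.7)), (-15, np.float64(-16.5), np.float64(20.6)), (-5, np.float64(-11.2), np.float64(20.6)), (5, np.float64(-5.8), np.float64(19.5)), (15, np.float64(-0.2), np.float64(17.1)), (25, np.float64(7.7), np.float64(19.4)), (35, np.float64(10.0), np.float64(21.8))]
-32 [(-35, np.float64(-19.7), np.float64(24.5)), (-25, np.float64(-18.7), np.float64(23.7)), (-15, np.float
[... 568 characters left out ...]
oat64(16.6))]
-24 [(-35, np.float64(-15.3), np.float64(29.8)), (-25, np.float64(-14.0), np.float64(28.4)), (-15, np.float64(-11.0), np.float64(26.5)), (-5, np.float64(-8.5), np.float64(23.2)), (5, np.float64(-6.0), np.float64(21.0)), (15, np.float64(-2.7), np.float64(17.6)), (25, np.float64(2.8), np.float64(13.7)), (35, np.float64(2.9), np.float64(13.8))]
-20 [(-35, np.float64(-13.0), np.float64(32.2)), (-25, np.float64(-11.9), np.float64(30.9)), (-15, np.float64(-9.7), np.float64(27.8)), (-5, np.float64(-7.9), np.float64(24.2)), (5, np.float64(-6.1), np.float64(21.2)), (15, np.float64(-3.4), np.float64(17.1)), (25, np.float64(0.8), np.float64(11.9)), (35, np.float64(0.1), np.float64(11.3))]
```

Call:
{"method": "step_arm", "body": {"plan": "0 0 8 -4 -5 -40 40;0 0 13.5 -4 -5 -80 40;0 0 13.5 -4 -5 -120 40;0 0 13.5 -4 -5 -150 40;0 0 13.5 -4 -5 -150 40;0 0 13.5 -4 -5 -150 40;0 0 13.5 -4 -5 -150 40"}}

```text
clock: 11.0
eef_pos: [438.9, -271.2, 41.7]
tcp_rot: [-3.141, 0.002, 2.741]
contact_force: [0.4, -0.0, -0.0]
opening: 0.842
grasp_force: 0.0
```

Call:
{"method": "step_arm", "body": {"plan": "0 0 0 -2 0 -25 40;0 0 0 -2 0 -42 40;0 0 0 -2 0 -52 40;0 0 0 -2 0 -56 40;0 0 0 -2 0 -56 40"}}

```text
clock: 11.5
eef_pos: [436.0, -271.3, -15.4]
tcp_rot: [-3.141, 0.001, 2.74]
contact_force: [0.4, -0.4, 0.4]
opening: 0.842
grasp_force: 0.0
```

Call:
{"method": "step_arm", "body": {"plan": "0 0 0 0 0 0 255;0 0 0 0 0 0 255;0 0 0 0 0 0 255;0 0 0 0 0 0 255;0 0 0 0 0 0 255;0 0 0 0 0 0 255;0 0 0 0 0 0 255", "force": 30}}

```text
clock: 12.2
eef_pos: [436.3, -271.7, -14.7]
tcp_rot: [-3.141, 0.002, 2.74]
contact_force: [-1.9, 0.2, 9.3]
opening: 0.297
grasp_force: 28.8
```

Call:
{"method": "step_arm", "body": {"plan": "0 0 0 0 0 8 255;0 0 0 0 0 30 255;0 0 0 0 0 60 255;0 0 0 0 0 90 255;0 0 6 8 40 100 255;0 0 12 16 80 100 255;0 0 18 24 120 100 255;0 0 24 32 160 100 255"}}

```text
clock: 13.0
eef_pos: [467.8, -109.8, 84.9]
tcp_rot: [-3.141, 0.001, -3.121]
contact_force: [0.5, -0.9, -1.2]
opening: 0.292
grasp_force: 29.8
```

Call:
{"method": "step_arm", "body": {"plan": "0 0 5.5 8 40 0 255;0 0 5.5 16 80 0 255;0 0 5.5 22 115 0 255;0 0 5.5 28 140 0 255;0 0 5.5 29 154 0 255;0 0 5.5 29 154 0 255;0 0 5.5 29 154 0 255;0 0 5.5 29 154 0 255"}}

```text
clock: 13.8
eef_pos: [496.2, 41.8, 84.1]
tcp_rot: [-3.141, -0.0, -3.029]
contact_force: [-0.9, -0.1, -0.9]
opening: 0.294
grasp_force: 29.9
```

```bash
cat > look.py <<'E'
from h import *
import sys
s=r.sense();print(s['clock'],s['eef_pos'],s['tcp_rot'],s['opening'],s['grasp_force'])
e=s['eef_pos']; a=np.radians(6.6)
for n in('wrist','scene','side'):
    p,d,K,T=grab(n); np.savez('pics/'+sys.argv[1]+n,p=p,d=d,K=K,T=T); save(sys.argv[1]+n+'.png',p)
    W=cloud(d,K,T);z=W[...,2]
    h,sa,v=cv2.split(cv2.cvtColor(p,cv2.COLOR_RGB2HSV))
    m=(d>0)&(h>108)&(h<125)&(sa>140)&(v>40)&(z>30)&(np.hypot(W[...,0]-e[0],W[...,1]-e[1])<110)
    q=W[m]
    if len(q)>10:
        X=(q[:,:2]-e[:2])@[np.cos(a),np.sin(a)]; Y=(q[:,:2]-e[:2])@[-np.sin(a),np.cos(a)]
        print(n,'clip n',len(q),'z',np.percentile(q[:,2],[2,50,90,98]).round(1),'X',np.percentile(X,[1,99]).round(1))
        t=q[:,2]>np.percentile(q[:,2],95)-6
        print('  top by X',[(x,Y[t&(abs(X-x)<5)].min().round(1),Y[t&(abs(X-x)<5)].max().round(1),np.median(q[t&(abs(X-x)<5),2]).round(1)) for x in range(-20,90,10) if (t&(abs(X-x)<5)).sum()>3])
    m=(d>0)&(z>85)&(z<122)&(abs(W[...,0]-634)<60)&(abs(W[...,1]-58)<22)&(v>100)&~((h>108)&(h<125)&(sa>140))
    q=W[m]
    if len(q)>20:
        X=(q[:,:2]-[590,54])@[np.cos(a),np.sin(a)]; Y=(q[:,:2]-[590,54])@[-np.sin(a),np.cos(a)]
        print(n,'card n',len(q),'x',np.percentile(X,[1,3,97,99]).round(1),'y',np.percentile(Y,[2,50,98]).round(1),'ang',np.degrees(np.arctan(np.polyfit(X,Y,1)[0])).round(2),'near y',np.median(Y[X<15]).round(1),'ztop',q[:,2].max())
E
python3 look.py a
```

```text
13.8 [496.20163323  41.79488155  84.10528922] [-3.14133882e+00 -3.67418705e-04 -3.02934342e+00] 0.2944427821456809 29.85418880614816
wrist clip n 40 z [103.  114.3 127.5 179.7] X [-9.  40.1]
  top by X []
scene clip n 15 z [103.7 116.5 125.2 128.6] X [-5.  73.9]
  top by X []
scene card n 82 x [ 1.3  1.5 90.7 91.6] y [-2.6 -0.6  2.9] ang -0.16 near y -0.4 ztop 119.66554572961354
side clip n 22 z [101.6 118.1 150.4 200.3] X [11. 70.]
  top by X []
side card n 322 x [ 0.   2.1 87.2 89.1] y [-1.3  2.   4.5] ang 0.08 near y 1.7 ztop 121.01290007983118
```

View pics/awrist.png

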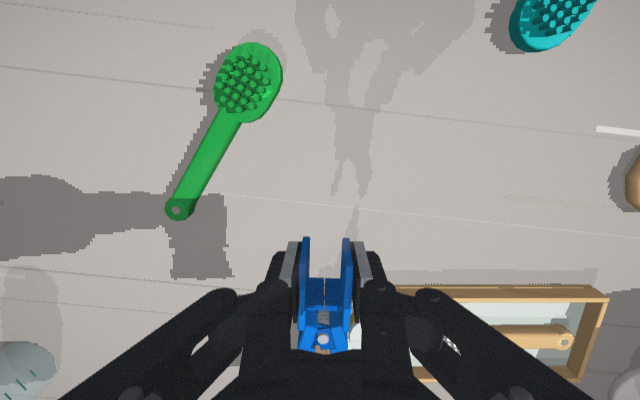

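Wrist: levers parallel between pads at (305,240)/(347,240), hinge about (323,338), jaws hidden underneath, tray and brush to the right.

```bash
python3 - <<'E'
from h import *
e=np.array([496.2,41.8]); a=np.radians(6.5)
ex=np.array([np.cos(a),np.sin(a)]); ey=np.array([-np.sin(a),np.cos(a)])
for n in('wrist','scene','side'):
    f=np.load(f'pics/a{n}.npz'); p,d,K,T=[f[k] for k in 'pdKT']; W=cloud(d,K,T)
    P=p.astype(int); m=(P[...,2]>P[...,0]+25)&(P[...,2]>P[...,1]+15)&(d>0)&(W[...,2]>85)&(W[...,2]<150)
    q=W[m]; X=(q[:,:2]-e)@ex; Y=(q[:,:2]-e)@ey; k=(X>-25)&(X<85)&(abs(Y)<40); q,X,Y=q[k],X[k],Y[k]
    print(n,len(q),[(x,round(Y[abs(X-x)<5].min()),round(Y[abs(X-x)<5].max()),np.percentile(q[abs(X-x)<5,2],[5,95]).round(),(abs(X-x)<5).sum()) for x in range(-20,85,10) if (abs(X-x)<5).sum()>2], X.min(),X.max())
p=np.load('pics/ascene.npz')['p']; q2=np.load('pics/aside.npz')['p']
f=np.load('pics/ascene.npz');Q=np.linalg.inv(f['T'])@np.array([540,48,115,1]);c1=(f['K']@Q[:3]/Q[2])[:2].astype(int)
f=np.load('pics/aside.npz');Q=np.linalg.inv(f['T'])@np.array([540,48,115,1]);c2=(f['K']@Q[:3]/Q[2])[:2].astype(int)
cr=lambda p,c:cv2.resize(p[c[1]-50:c[1]+50,c[0]-40:c[0]+40],None,fx=5,fy=5,interpolation=cv2.INTER_CUBIC)
save('c.png',np.hstack([cr(p,c1),cr(q2,c2)])); print(c1,c2)
E
```

```text
wrist 4304 [(-10, -13, 13, array([102., 129.]), np.int64(507)), (0, -13, 12, array([105., 130.]), np.int64(420)), (10, -13, 12, array([107., 130.]), np.int64(400)), (20, -14, 12, array([105., 129.]), np.int64(1380)), (30, -14, 11, array([117., 129.]), np.int64(1029)), (40, -15, 11, array([125., 129.]), np.int64(568))] -8.6676381970373 44.93955362214679
scene 345 [(0, 7, 13, array([100., 129.]), np.int64(21)), (10, -16, 16, array([105., 129.]), np.int64(31)), (20, -17, 10, array([103., 128.]), np.int64(48)), (30, -16, 11, array([102., 129.]), np.int64(44)), (40, -16, 9, array([104., 128.]), np.int64(55)), (50, -14, 8, array([101., 127.]), np.int64(46)), (60, -17, 10, array([101., 126.]), np.int64(48)), (70, -20, 11, array([102., 126.]), np.int64(48))] -8.210007918734634 76.26803847155334
side 332 [(10, 10, 20, array([100., 122.]), np.int64(9)), (20, -13, 13, array([ 99., 128.]), np.int64(46)), (30, -13, 13, array([102., 129.]), np.int64(61)), (40, -11, 13, array([ 99., 129.]), np.int64(54)), (50, -13, 10, array([100., 128.]), np.int64(54)), (60, -14, 12, array([100., 129.]), np.int64(58)), (70, -18, 14, array([103., 129.]), np.int64(50))] 10.314266822144601 74.14954699468191
[341 192] [311 203]
```

View pics/c.png

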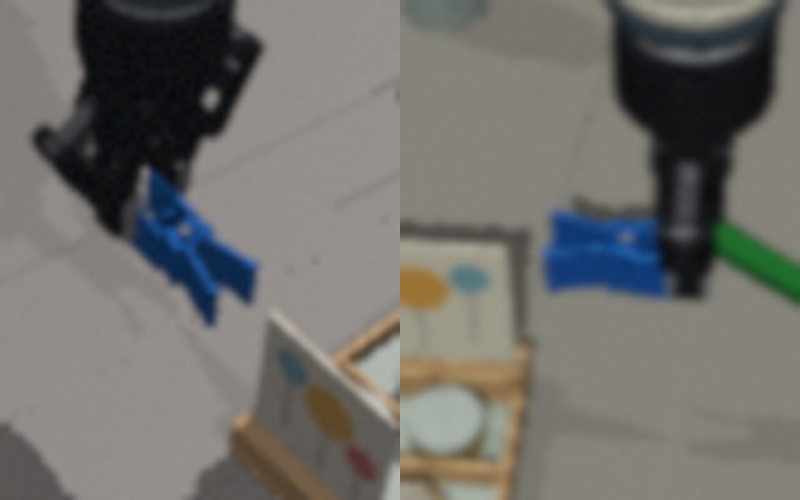

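Left (scene): jaws gape toward card, open tips at (213,315)/(255,268); right (side): clip level at (600,250), card edge at (522,300).

Call:
{"method": "step_arm", "body": {"plan": "0 0 0 -1 5 -15 255;0 0 0 -1 5 -30 255;0 0 0 -1 5 -42 255;0 0 0 -1 5 -42 255;0 0 0 -1 5 -42 255;0 0 0 -1 5 -42 255"}}

```text
clock: 14.55
eef_pos: [496.0, 47.8, 42.6]
tcp_rot: [-3.142, 0.001, -3.029]
contact_force: [-0.0, 0.0, -0.7]
opening: 0.291
grasp_force: 29.9
```

```bash
cat > rel.py <<'E'
from h import *
import sys
s=r.sense(); print(s['clock'],s['eef_pos'],s['tcp_rot'],s['opening'],s['grasp_force'])
a=np.radians(6.5); ex=np.array([np.cos(a),np.sin(a)]); ey=np.array([-np.sin(a),np.cos(a)]); o=np.array([590,54])
print('tcp X,Y',(s['eef_pos'][:2]-o)@ex,(s['eef_pos'][:2]-o)@ey)
for n in('scene','side'):
    p,d,K,T=grab(n); W=cloud(d,K,T); z=W[...,2]; np.savez('pics/'+sys.argv[1]+n,p=p,d=d,K=K,T=T)
    P=p.astype(int); X=(W[...,:2]-o)@ex; Y=(W[...,:2]-o)@ey
    bl=(P[...,2]>P[...,0]+25)&(P[...,2]>P[...,1]+15)
    m=bl&(d>0)&(z>45)&(z<110)&(X>-110)&(X<40)&(abs(Y)<35)&((X<-3)|(abs(Y)>4))
    print(n,'clip',m.sum(),'X',X[m].min().round(1),np.sort(X[m])[-5:].round(1))
    for x in range(-75,40,10):
        k=m&(abs(X-x)<5)
        if k.sum()>3: print('  ',x,np.sort(Y[k])[[1,-2]].round(1),(np.sort(Y[k])[[1,-2]].mean()).round(1),np.percentile(z[k],[3,97]).round(),k.sum())
    k=~bl&(d>0)&(z>92)&(z<116)&(X>-6)&(X<95)&(abs(Y)<8)
    print('  card X',np.percentile(X[k],[1,3,99]).round(1),'Y near',np.median(Y[k&(X<30)]).round(1),'far',np.median(Y[k&(X>60)]).round(1),k.sum())
E
python3 rel.py b
```

```text
14.55 [496.01638219  47.75283201  42.59659192] [-3.14156288e+00  8.04557519e-04 -3.02870555e+00] 0.29060007087352946 29.85586189901369
tcp X,Y -94.08667704193323 4.432237285577921
scene clip 320 X -102.8 [-20.1 -19.5 -19.4 -18.6 -18.1]
   -75 [-10.4  14.4] 2.0 [58. 87.] 45
   -65 [-10.4  13.2] 1.4 [62. 87.] 37
   -55 [-10.9  13.7] 1.4 [62. 86.] 47
   -45 [-8.7 11.2] 1.3 [60. 86.] 41
   -35 [-11.4  11.2] -0.1 [58. 87.] 45
   -25 [-14.2  14.1] -0.1 [59. 86.] 47
   -15 [10.5 11.2] 10.8 [69. 87.] 4
  card X [ 2.2  3.5 90.8] Y near -1.0 far -0.9 204
side clip 314 X -84.8 [-21.5 -21.4 -21.1 -21.  -20.9]
   -75 [-6.9 18.5] 5.8 [57. 87.] 41
   -65 [-5.7 17.5] 5.9 [61. 88.] 58
   -55 [-6.8 17.4] 5.3 [58. 87.] 49
   -45 [-6.  13.9] 3.9 [58. 87.] 49
   -35 [-8. 16.] 4.0 [58. 88.] 50
   -25 [-10.9  19.7] 4.4 [60. 86.] 60
  card X [ 0.2  2.  89.1] Y near 1.8 far 2.2 217
```

Call:
{"method": "step_arm", "body": {"plan": "0 0 0 3 -1 0 255;0 0 0 8 -0.5 0 255;0 0 0 14 0 0 255;0 0 0 19 0.5 0 255;0 0 0 24 1 0 255;0 0 0 28 1.5 0 255;0 0 0 28 1.5 0 255;0 0 0 28 1.5 0 255"}}

```text
clock: 15.45
eef_pos: [523.4, 49.4, 42.0]
tcp_rot: [-3.142, -0.0, -3.028]
contact_force: [-0.6, 0.6, -0.9]
opening: 0.297
grasp_force: 29.9
```

```bash
python3 rel.py c
```

```text
15.45 [523.370024    49.35948732  41.95360526] [-3.14157707e+00 -4.09664561e-04 -3.02839556e+00] 0.29666944601451317 29.85938045732837
tcp X,Y -66.72698984645581 2.9320446209106628
scene clip 284 X -72.7 [6.6 6.7 6.8 6.8 7. ]
   -75 [11.9 12.6] 12.3 [59. 84.] 6
   -65 [ 9.6 14.3] 11.9 [59. 87.] 23
   -55 [-12.8  15.2] 1.2 [63. 88.] 34
   -45 [-12.1  12.9] 0.4 [59. 86.] 46
   -35 [-11.8  14. ] 1.1 [59. 86.] 42
   -25 [-11.7  11.6] -0.1 [62. 87.] 52
   -15 [-11.5   9.2] -1.1 [57. 84.] 46
   -5 [-14.   -9.2] -11.6 [58. 87.] 19
   5 [-16.  -12.8] -14.4 [61. 86.] 16
  card X [ 2.7  4.3 91.2] Y near -1.2 far -1.0 191
side clip 277 X -56.3 [4.1 4.1 4.2 4.3 5. ]
   -55 [14.5 22.7] 18.6 [60. 77.] 11
   -45 [-10.1  16.8] 3.3 [57. 86.] 43
   -35 [-9.5 15.6] 3.0 [59. 87.] 50
   -25 [-8.1 17.2] 4.6 [58. 89.] 51
   -15 [-7.7 13. ] 2.7 [56. 86.] 50
   -5 [-11.4  15.5] 2.1 [58. 87.] 54
   5 [11.9 17.5] 14.7 [60. 85.] 18
  card X [ 0.5  2.1 89.3] Y near 2.2 far 1.7 225
```

Call:
{"method": "step_arm", "body": {"plan": "0 0 0 3 0 0 255;0 0 0 6 0.5 0 255;0 0 0 9 1 0 255;0 0 0 12 1 0 255;0 0 0 12 1 0 255;0 0 0 12 1 0 255;0 0 0 12 1 0 255;0 0 0 12 1 0 255"}}

```text
clock: 16.35
eef_pos: [535.3, 50.4, 42.0]
tcp_rot: [3.142, -0.0, -3.029]
contact_force: [-0.7, -0.5, -1.2]
opening: 0.294
grasp_force: 29.9
```

```bash
python3 rel.py d; python3 - <<'E'
from h import *
p=np.load('pics/dscene.npz')['p']; q2=np.load('pics/dside.npz')['p']
def cr(n):
    f=np.load(f'pics/{n}.npz');Q=np.linalg.inv(f['T'])@np.array([595,55,75,1]);c=(f['K']@Q[:3]/Q[2])[:2].astype(int)
    return cv2.resize(f['p'][c[1]-50:c[1]+50,c[0]-40:c[0]+40],None,fx=5,fy=5,interpolation=cv2.INTER_CUBIC)
save('d.png',np.hstack([cr('dscene'),cr('dside')]))
E
```

```text
16.35 [535.34749394  50.35794985  42.03917896] [ 3.14157367e+00 -1.98901846e-04 -3.02852632e+00] 0.29356986956671555 29.858796438838908
tcp X,Y -54.71348364956625 2.5682008046695657
scene clip 260 X -59.6 [17.3 17.5 18.6 19.2 20. ]
   -55 [10.1 14.6] 12.3 [58. 87.] 24
   -45 [-12.5  16.1] 1.8 [59. 86.] 31
   -35 [-12.8  12.2] -0.3 [58. 85.] 49
   -25 [-12.5  11.2] -0.7 [62. 86.] 36
   -15 [-12.9  12.1] -0.4 [60. 86.] 60
   -5 [-11.1   5.3] -2.9 [61. 86.] 21
   5 [-13.3  -9.3] -11.3 [59. 84.] 19
   15 [-16.4 -12.3] -14.4 [58. 84.] 20
  card X [ 2.7  4.3 90.9] Y near -0.9 far -0.8 195
side clip 252 X -46.1 [16.7 17.  17.  17.1 17.3]
   -45 [15.6 23. ] 19.3 [62. 81.] 8
   -35 [11.7 17.6] 14.7 [58. 85.] 26
   -25 [-10.4  16.2] 2.9 [59. 86.] 60
   -15 [-10.4  15. ] 2.3 [62. 86.] 50
   -5 [-9.1 12.2] 1.6 [58. 86.] 49
   5 [ 8.6 14.5] 11.6 [58. 85.] 32
   15 [11.7 17.1] 14.4 [55. 85.] 27
  card X [ 0.3  2.1 88.8] Y near 1.7 far 2.0 220
```

View pics/d.png

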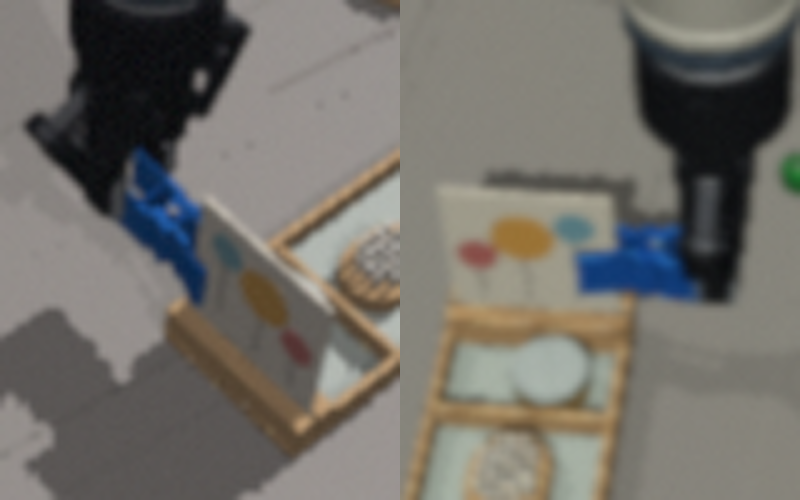

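The clip straddles the card edge: one jaw on each face, at about (195,285) in the scene view and (600,275) in the side view. The tips are about 17 mm past the edge and the clip is centred on the card to within about 1 mm. It is still half-way up the card, and no contact force shows.

```bash
python3 -c "
from rig import r
print(r.sign_off())"
```

```text
the job is handed in; nothing more can be done
None
```

The job is handed in, though the judge returned no verdict: the brush lies bristles up in the long compartment, released, and the clip is held squeezed open around the card's near edge, half-way up, with no sign of touching it.

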